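Find the full bearing carton by its weight and pack it in the service case

TASK

One of the three identical cartons on the bench shelf still has its bearing in it; the other two are empties kept for returns. Find the full one by its weight, set it down upright in the big compartment of the open service case and lower the lid fully closed without slamming it. Leave the two empty cartons standing upright in their places on the shelf, drop none of the cartons, and do not disturb the things around.

Things in the scene. Friction and masses are not known exactly. Their poses are not given: they have to be found in the camera images.
- rack: Fixed bench shelf, open front faces its -x, y along its width; origin on the table under its middle. Plywood lower deck x -80 to +100, y +-235 mm, top at 30 mm. Wire upper deck (solid to touch) x -60 to +95, full width, z 300 to 330 mm: it overhangs the cartons: reach in from the front, tool tilted (30 to 40 degrees fits). Posts at x -70 and +90, y +-237 mm, 400 mm tall
- carton_a: Closed brown carton, yellow-blue labels, 100 (its x) x 60 (y) x 85 mm tall; origin at centre of underside, z up. On the lower deck, one of three alike in a row along the rack's y, about 115 mm apart, length roughly along the rack's x. Full: 0.5 to 0.8 kg; empty: 0.09 kg. Which of a, b, c is full differs from start to start
- carton_b: As carton_a
- carton_c: As carton_a
- case: Fixed dark-grey case, base 180 (its x) x 270 mm (y), rim 60 mm above the table, walls and floor 4 mm; origin under its middle. Front (folded handle, orange latches) faces its -x, hinge along the far (+x) rim. A 49 mm tall divider along x at y = +60 mm: big compartment y -131 to +58, x +-86 mm; small one on the +y side holds a jar
- case_bay (a point): Centre of the floor of the case's big compartment (just above the floor)
- lid (a joint): Lid angle, rad: 0 fully closed, grows as it opens up and back (1.57 = upright). A shell 180 x 270 mm, 45 mm deep, 0.25 kg, 4 mm walls. A stiff friction hinge keeps it where it is left, so it must be pushed all the way down: 1 to 4 N at its front edge
- lid_hinge (a point): Middle of the hinge axis, at the far rim of the case, 60 mm above the table; axes as the case's
- lid_edge (a point): Middle of the lid's front edge, on its outer face: 180 mm from the hinge towards the case's front and 45 mm above it when closed; it turns with the lid (its z is the outward normal of the outer face)
- jar: Bystander: jar with red cap, 54 mm diameter, 70 mm tall, loose in the case's small compartment; origin at the centre of its underside
- spray: Bystander: green can, 58 mm diameter, 170 mm tall, standing on the table beside the rack; origin at the centre of its underside
- wrench: Bystander: wrench 190 mm long, lying on the table in front of rack and case; origin near its middle
- bin: Bystander: blue parts bin 150 x 110 x 70 mm on the table beside the case; origin at the centre of its underside

How it is judged (in metres and radians):
On the way, in this order (a step that is already met when the one before it is completed fails the run):
1. the full carton stands upright in the big compartment, let go, the lid still open (((contact force between carton_a and case above 2.5 N and angle between carton_a's own z axis and vertical below 0.1 rad and z of carton_a in the frame of case_bay below 0.012 m and x of carton_a in the frame of case_bay between -0.06 and 0.06 m and y of carton_a in the frame of case_bay between -0.09 and 0.09 m and contact force between carton_a and the fingers below 0.1 N and linear speed of carton_a below 0.03 m/s) or (contact force between carton_b and case above 2.5 N and angle between carton_b's own z axis and vertical below 0.1 rad and z of carton_b in the frame of case_bay below 0.012 m and x of carton_b in the frame of case_bay between -0.06 and 0.06 m and y of carton_b in the frame of case_bay between -0.09 and 0.09 m and contact force between carton_b and the fingers below 0.1 N and linear speed of carton_b below 0.03 m/s) or (contact force between carton_c and case above 2.5 N and angle between carton_c's own z axis and vertical below 0.1 rad and z of carton_c in the frame of case_bay below 0.012 m and x of carton_c in the frame of case_bay between -0.06 and 0.06 m and y of carton_c in the frame of case_bay between -0.09 and 0.09 m and contact force between carton_c and the fingers below 0.1 N and linear speed of carton_c below 0.03 m/s)) and value of joint lid above 1 rad), for 0.1 s.
2. the lid is fully closed (value of joint lid below 0.03 rad), for 0.2 s.
At the end, for the whole second after the job is handed in: The full carton rests upright (within 0.1 rad) on the floor of the case's big compartment, its weight (over 2.5 N) on the case; the lid is fully closed (below 0.03 rad); the two empty cartons stand at rest and upright (within 0.1 rad) on the shelf within 40 mm of where they began (((contact force between carton_a and case above 2.5 N and angle between each of carton_a, carton_b, carton_c's own z axis and vertical below 0.1 rad and z of carton_a in the frame of case_bay below 0.012 m and x of carton_a in the frame of case_bay between -0.06 and 0.06 m and y of carton_a in the frame of case_bay between -0.09 and 0.09 m and distance of each of carton_b, carton_c from where it was at the start of the episode below 0.04 m and linear speed of each of carton_b, carton_c below 0.02 m/s) or (contact force between carton_b and case above 2.5 N and angle between each of carton_b, carton_a, carton_c's own z axis and vertical below 0.1 rad and z of carton_b in the frame of case_bay below 0.012 m and x of carton_b in the frame of case_bay between -0.06 and 0.06 m and y of carton_b in the frame of case_bay between -0.09 and 0.09 m and distance of each of carton_a, carton_c from where it was at the start of the episode below 0.04 m and linear speed of each of carton_a, carton_c below 0.02 m/s) or (contact force between carton_c and case above 2.5 N and angle between each of carton_c, carton_a, carton_b's own z axis and vertical below 0.1 rad and z of carton_c in the frame of case_bay below 0.012 m and x of carton_c in the frame of case_bay between -0.06 and 0.06 m and y of carton_c in the frame of case_bay between -0.09 and 0.09 m and distance of each of carton_a, carton_b from where it was at the start of the episode below 0.04 m and linear speed of each of carton_a, carton_b below 0.02 m/s)) and value of joint lid below 0.03 rad); the robot touches nothing.
It fails at once if a bystander (jar, can, wrench or bin) is shifted by more than 30 mm (distance of any of jar, spray, wrench, bin from where it was at the start of the episode above 0.03 m).
It fails at once if the lid is slammed (turns shut faster than 2.5 rad/s) (velocity of joint lid below -2.5 rad/s).
It fails at once if a carton is dropped (out of the fingers and moving faster than 0.5 m/s) ((contact force between carton_a and the fingers below 0.1 N and linear speed of carton_a above 0.5 m/s) or (contact force between carton_b and the fingers below 0.1 N and linear speed of carton_b above 0.5 m/s) or (contact force between carton_c and the fingers below 0.1 N and linear speed of carton_c above 0.5 m/s)).
It also fails if it takes over 72 s, if anything falls off the work surface, if the arm or the gripper's body presses on something with over 40 N, if the wrist force passes 120 N, or if a joint passes its speed limit or range.

ROBOT

A 6-joint arm with a two-finger parallel gripper is mounted at the origin on the work surface. World frame = base frame: x ahead of the robot, y to its left, z up, the work surface at z = 0. Lengths are in m, angles in degrees, forces in N, time in s.
With the tool pointing down it reaches from about 0.25 to 0.775 m from the base axis. Payload 8.9 kg.
Tool frame: the origin (TCP) lies at the very end of the fingers, on their centre line; the grasp point (between the pads) lies 19 mm behind it; z points along the fingers, y is the line along which they close (so a half turn about z gives the same grasp; the last joint's range is limited). The gripper opens to 85 mm and grips with 20 to 120 N. Pads are 22 mm wide; open, the fingers measure 114 mm over their backs; the gripper's body (76 mm by 85 mm) begins 54 mm behind the grasp point. The pads swing forward as they close: fully open they stand 13 mm farther back than shut.
Start: joints at [-82.58, 16.656, -8.789, 64.555, 0, 82.019], TCP at [0.139, -0.506, 0.231] pointing down, gripper open.
Joint ranges: [-144.48, 144.48], [-52.06, 99.96], [-74.48, 78.29], [-112.23, 115.85], [-86.99, 84.42], [-180, 180]. Speed limits (degrees/s): [127.2, 127.2, 159.86, 180, 180, 180].

INTERFACE

Orientations are given as [roll, pitch, yaw] about the fixed x, y, z axes, in that order (R = Rz(yaw) Ry(pitch) Rx(roll)).
In Python, from station import bot, claw, solver, status, imaging, job gives the robot as it stands. Calls block until the motion is done:
- bot.reach(position, orientation): joint-space move of the TCP to a pose.
- bot.move_linear(position, rotation=None, rate=0.15, max_force=None): straight line of the TCP; rotation=None keeps the orientation; rate is the mean speed in m/s. With max_force (N) it stops when the force on the tool has changed by that much, and returns True; else False.
- bot.move_j(angles): joint-space move.
- claw.grip(opening): opening from 0.0 (shut) to 1.0 (fully open); the grip force is fixed at half the most; returns when the fingers have stopped.
- bot.hold(seconds).
- solver.ik(position, orientation): joint angles nearest the present ones, or None.
- status.get_state(): the state.
- imaging.read_camera(name): name is "scene" or "top" or "wrist"; returns a dict with "frame" (400x640x3 uint8, blue, green, red), "camera_matrix" (3x3 intrinsics, pixels), "T" (4x4, takes a point from camera to world coordinates). Camera axes: x right, y down, z forward; pixel columns grow to the right and rows downward; lengths in m; the calibration is good to about 2 mm. A picture is of the moment at which its call begins. There is no depth.
A pose or a line that the arm cannot do raises bot.MotionError and nothing moves.
- job.hand_in(): hands the job in; it is judged then, once.
The state is a dict: "time": time; "qpos": joint angles; "qvel": joint speeds; "joint_efforts": joint torques, N m; "tool_pos": TCP position; "ee_rot": TCP orientation; "contact_force": force on the tool from outside, world axes, zero at the start; "wrist_torque": the same for the moment, N m; "finger_gap": opening from 0.0 (shut) to 1.0 (fully open); "finger_force": force on a finger pad.
Only numpy, scipy, OpenCV 4.12 (cv2) and the standard library are available. Lean on these libraries where they do the work, as an engineer would, in place of code of your own. Each camera call takes 0.05 s, during which the arm holds its last target. There are 200 camera calls.

## Working session

There is one attempt and no reset: what is moved stays moved. The work goes in short steps, each a Python script; the robot and the scene stay as the last script left them, time stands still between calls to the robot, and variables do not carry over. Pictures are saved under pics/ and viewed, at most 10 in all, crops included, and the job is handed in when it is done.

```bash
ls; mkdir -p pics
python3 - <<'E'
from station import bot, claw, solver, status, imaging, job
import cv2,numpy as np
np.set_printoptions(precision=4,suppress=True)
for n in("scene","top"):
    r=imaging.read_camera(n); cv2.imwrite(f"pics/{n}0.png",r["frame"]); print(n,r["camera_matrix"],r["T"])
print(status.get_state())
E
```

```text
pics
scene [[432.5729   0.     320.8274]
 [  0.     432.5729 201.9069]
 [  0.       0.       1.    ]] [[ 0.3864 -0.874   0.2946  0.0344]
 [-0.9223 -0.3667  0.1216 -0.2074]
 [ 0.0017 -0.3187 -0.9479  1.7077]
 [ 0.      0.      0.      1.    ]]
top [[399.4193   0.     312.3571]
 [  0.     399.4193 196.6317]
 [  0.       0.       1.    ]] [[-0.0646 -0.975   0.2126  0.2661]
 [-0.9979  0.0641 -0.0093 -0.0164]
 [-0.0045 -0.2127 -0.9771  1.2847]
 [ 0.      0.      0.      1.    ]]
{'time': 0.1, 'qpos': array([-82.5792,  16.6864,  -8.8252,  64.5569,   0.0017,  82.0187]), 'qvel': array([-0.0907, -0.0858,  0.1081,  0.008 , -0.0557,  0.0743]), 'joint_efforts': array([  0.0016, -53.7979,  33.192 ,   0.0092,  -0.0002,  -0.    ]), 'tool_pos': array([ 0.1394, -0.5057,  0.2308]), 'ee_rot': array([-179.9324,   -0.0112,   15.402 ]), 'contact_force': array([ 0.3894, -0.6176, -0.4422]), 'wrist_torque': array([-0.0632,  0.0155, -0.0052]), 'finger_force': 0.0, 'finger_gap': 1.0020993429822365}
```

View pics/scene0.png

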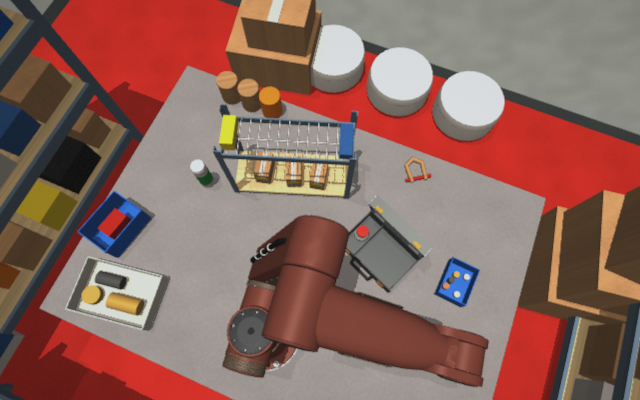

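View pics/top0.png

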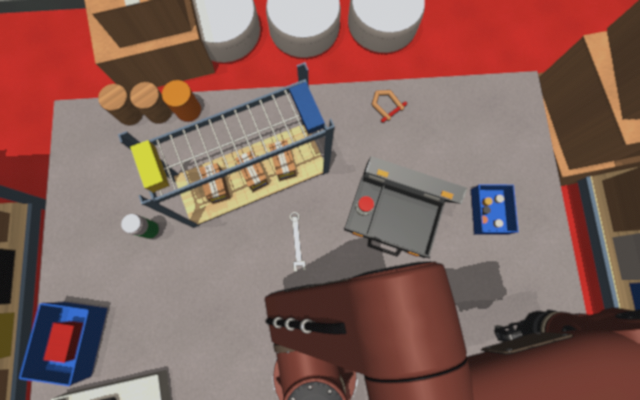

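The scene view shows the rack at about (290,155) and the case at (385,245). In the top view the cartons are near (213,180), (252,170) and (285,160), the case near (398,215), the wrench at (297,240) and the spray at (140,225). I'll enlarge the top view to get pixel positions.

Run:
```python
import cv2
t=cv2.imread("pics/top0.png")
a=cv2.resize(t[120:225,125:340],None,fx=3.7,fy=3.7,interpolation=cv2.INTER_CUBIC)
cv2.imwrite("pics/rackc.png",a)
b=cv2.resize(t[150:265,335:525],None,fx=4,fy=4,interpolation=cv2.INTER_CUBIC)
cv2.imwrite("pics/casec.png",b); print(a.shape,b.shape)
```

```text
(388, 796, 3) (460, 760, 3)
```

View pics/rackc.png

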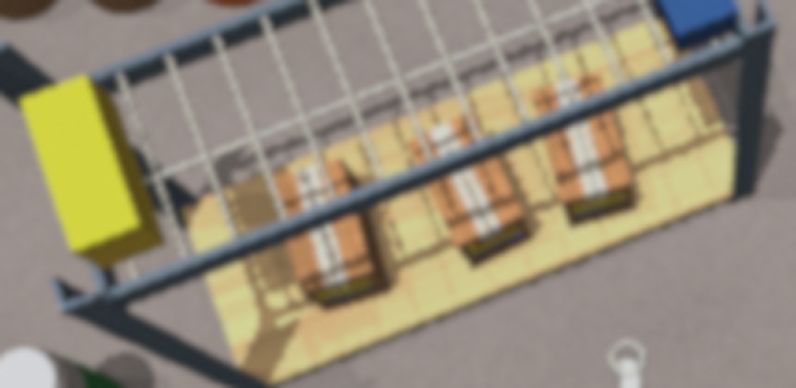

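View pics/casec.png

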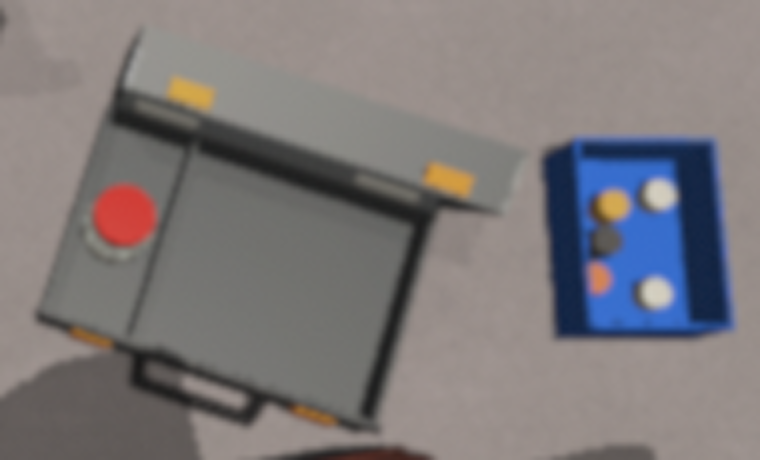

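The rack crop shows the cartons' front top edges at crop pixels (308,303)-(378,280), (465,250)-(522,225) and (568,210)-(632,190), with the deck's front edge from (245,383) to (735,195). The case crop shows the rim's front corners at (38,318) and (378,430). The lid stands open past upright.

```bash
cat > h.py <<'E'
import numpy as np,cv2
from scipy.spatial.transform import Rotation as Ro
np.set_printoptions(precision=4,suppress=True)
def cast(uv,K,T,z):
    d=T[:3,:3]@np.linalg.solve(K,[uv[0],uv[1],1.]); o=T[:3,3]
    return (o+d*(z-o[2])/d[2])
def proj(P,K,T):
    p=T[:3,:3].T@(np.asarray(P)-T[:3,3]); q=K@p; return q[:2]/q[2]
E
python3 - <<'E'
from h import *
from station import imaging,status
r=imaging.read_camera("top");K,T=r["camera_matrix"],r["T"]
def c(p,z,o=(125,120),s=3.7): return cast(((p[0]+.5)/s-.5+o[0],(p[1]+.5)/s-.5+o[1]),K,T,z)
f=c((245,383),.03),c((735,195),.03); print("deck",f)
d=f[0]-f[1];print(np.degrees(np.arctan2(d[1],d[0]))-90,np.hypot(*d[:2]))
for e in [((308,303),(378,280)),((465,250),(522,225)),((568,210),(632,190))]:
    a,b=c(e[0],.115),c(e[1],.115);d=a-b;print("carton front",(a+b)/2,np.hypot(*d[:2]),np.degrees(np.arctan2(d[1],d[0]))-90)
# label line directions (centre of white stripe on top, front & back)
for e in [((330,285),(310,170)),((487,228),(442,130)),((595,190),(568,85))]:
    a,b=c(e[0],.115),c(e[1],.115);d=b-a;print("stripe",a,b,np.degrees(np.arctan2(d[1],d[0])))
q=lambda p,z:c(p,z,(335,150),4)
L,R,BL,BR=[q(p,.06) for p in((38,318),(378,430),(118,115),(435,208))]
print("case",L,R,BL,BR);d=L-R;print(np.hypot(*d[:2]),np.degrees(np.arctan2(d[1],d[0]))-90)
print("jar",q((125,215),.09),"bin",q((640,235),.07))
w=imaging.read_camera("wrist");s=status.get_state()
M=np.eye(4);M[:3,:3]=Ro.from_euler("xyz",s["ee_rot"],degrees=True).as_matrix();M[:3,3]=s["tool_pos"]
print("wristcam in tool",np.linalg.inv(M)@w["T"],w["camera_matrix"])
E
```

```text
deck (array([0.4784, 0.3619, 0.03  ]), array([ 0.6176, -0.0692,  0.03  ]))
17.890280148305195 0.4530025050220416
carton front [0.5338 0.2569 0.115 ] 0.05895400090097942 15.09656411700152
carton front [0.5709 0.1336 0.115 ] 0.05051133200968542 20.838318010068917
carton front [0.5968 0.0452 0.115 ] 0.05497660075337604 14.246975347636237
stripe [0.5399 0.2674 0.115 ] [0.6382 0.2827 0.115 ] 8.84789135904238
stripe [0.5792 0.1386 0.115 ] [0.6656 0.173  0.115 ] 21.697882352703406
stripe [0.6056 0.0489 0.115 ] [0.698  0.0668 0.115 ] 10.982923738692719
case [ 0.4239 -0.1192  0.06  ] [ 0.3219 -0.3695  0.06  ] [ 0.5809 -0.1956  0.06  ] [ 0.4898 -0.4356  0.06  ]
0.2702649033850464 -22.164107224464914
jar [ 0.4944 -0.1893  0.09  ] bin [ 0.4565 -0.587   0.07  ]
wristcam in tool [[ 0.0004 -0.9525 -0.3046  0.0771]
 [ 1.      0.0006 -0.0006  0.0003]
 [ 0.0007 -0.3046  0.9525 -0.1429]
 [ 0.      0.      0.      1.    ]] [[354.0453   0.     324.4756]
 [  0.     354.0453 198.9822]
 [  0.       0.       1.    ]]
```

```bash
cat >> h.py <<'E'
def tool_rpy(yaw,tilt):
    "tool leaning back towards -x of a frame turned by yaw; fingers close along its y"
    s,c=np.sin(np.radians(tilt)),np.cos(np.radians(tilt))
    R=np.array([[-c,0,s],[0,1,0],[-s,0,-c]])
    return (Ro.from_euler("z",yaw,degrees=True)*Ro.from_matrix(R)).as_euler("xyz",degrees=True)
def ax(yaw):
    a=np.radians(yaw); return np.array([np.cos(a),np.sin(a),0]),np.array([-np.sin(a),np.cos(a),0])
RACK=np.array([.624,.171,0]);RY=17.5
E
python3 - <<'E'
from h import *
from station import *
s=status.get_state();X,Y=ax(RY)
v=RACK-.15*X+[0,0,.25];rp=tool_rpy(RY,35)
print(rp,solver.ik(v,rp)); 
for k in((-.1,.22),(.0,.12),(-.02,.087)):
  for y in(-.12,0,.12): print(k,y,solver.ik(RACK+k[0]*X+y*Y+[0,0,k[1]],rp))
bot.move_linear(s["tool_pos"]+[0,0,.15],rate=.2)
bot.reach(v,rp)
r=imaging.read_camera("wrist");cv2.imwrite("pics/w1.png",r["frame"]);np.savez("w1.npz",K=r["camera_matrix"],T=r["T"])
s=status.get_state();print(s["time"],s["tool_pos"],s["contact_force"])
E
```

```text
[-180.    35.  -162.5] [ -0.5456 -12.3176 -48.8161  19.8472  10.2346 -14.9428]
(-0.1, 0.22) -0.12 [-15.1518  -0.183  -43.2368  16.4247  18.0269 -27.6956]
(-0.1, 0.22) 0 [  1.9727  -3.7616 -47.3117  12.4442   8.8324 -12.8216]
(-0.1, 0.22) 0.12 [ 21.0543  -2.4783 -46.3391  11.191   -2.0378   2.9128]
(0.0, 0.12) -0.12 [ -8.604   18.1903 -39.9282  -0.2795  14.6181 -21.8691]
(0.0, 0.12) 0 [  5.3575  16.2523 -43.6226  -4.2681   6.9295  -9.9955]
(0.0, 0.12) 0.12 [ 20.2909  17.0325 -42.5384  -4.539   -1.6004   2.2868]
(-0.02, 0.087) -0.12 [ -9.7032  20.144  -44.5026  -6.5595  15.2012 -22.8333]
(-0.02, 0.087) 0 [  4.8043  18.3823 -48.3968 -11.1157   7.2418 -10.4557]
(-0.02, 0.087) 0.12 [ 20.4163  19.136  -47.255  -11.3561  -1.6722   2.3896]
3.7083 [0.4814 0.1254 0.2502] [-0.7287 -0.1088 -0.9463]
```

View pics/w1.png

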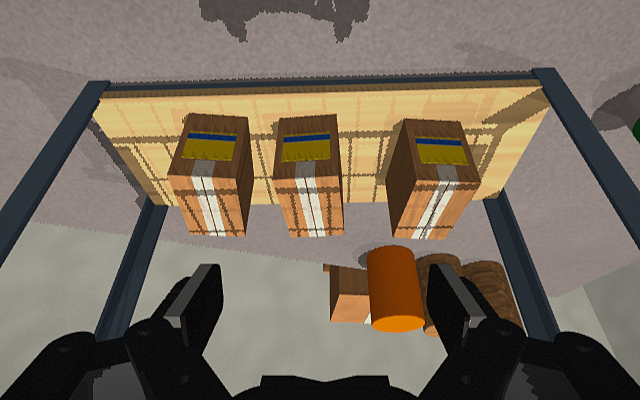

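The wrist picture shows the three cartons under the deck. The image is upside-down, with the near side at the top. Tops end at about (187-245,237), (289-343,236) and (393-460,238). I'll enlarge it for corners.

Run:
```python
import cv2
t=cv2.imread("pics/w1.png")
cv2.imwrite("pics/w1c.png",cv2.resize(t[105:250,155:490],None,fx=2.35,fy=2.35,interpolation=cv2.INTER_CUBIC))
```

```text
(no output)
```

View pics/w1c.png

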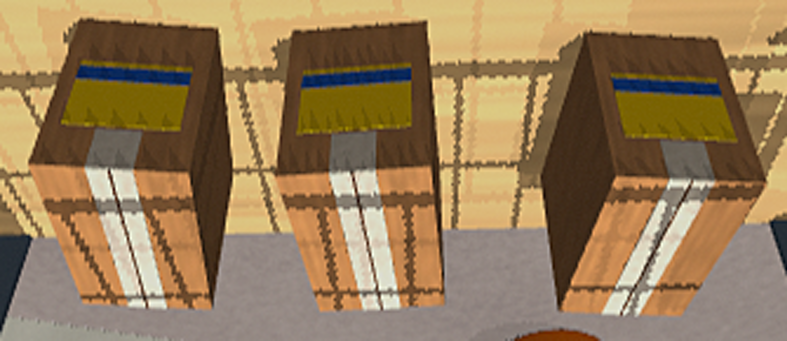

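The top-face corners in the crop are: left carton (30,163),(190,172),(83,305),(213,309); middle (276,176),(438,165),(318,310),(445,306); right (612,175),(768,182),(557,312),(685,317).

Run:
```python
from h import *
d=np.load("w1.npz");K,T=d["K"],d["T"]
t=np.load
C={}
for n,q in dict(R=[(30,163),(190,172),(83,305),(213,309)],M=[(276,176),(438,165),(318,310),(445,306)],L=[(612,175),(768,182),(557,312),(685,317)]).items():
    p=[cast(((u+.5)/2.35-.5+155,(v+.5)/2.35-.5+105),K,T,.115) for u,v in q]
    fx=(p[2]+p[3]-p[0]-p[1])/2; fy=(p[1]+p[3]-p[0]-p[2])/2
    print(n,sum(p)/4,np.linalg.norm(fx),np.linalg.norm(fy),"yaw x",np.degrees(np.arctan2(fx[1],fx[0])),"yaw y",np.degrees(np.arctan2(fy[1],fy[0]))-90)
```

```text
R [0.6518 0.059  0.115 ] 0.1013109827764328 0.060262582847171293 yaw x 11.870167820399864 yaw y 13.210161267296002
M [0.6226 0.1568 0.115 ] 0.10034066513469425 0.06149925001004636 yaw x 21.91298789799297 yaw y 22.086323809475275
L [0.5911 0.275  0.115 ] 0.10148759377463196 0.06222826975281563 yaw x 14.560333062470672 yaw y 13.33365285569812
```

```bash
cat >> h.py <<'E'
TILT=35
CART=dict(R=(.6518,.059,12.4),M=(.6226,.1568,22.),L=(.5911,.275,14.))
def grasp_pose(n):
    x,y,w=CART[n]; X,Y=ax(w); rp=tool_rpy(w,TILT)
    p=np.array([x,y,0])+.010*X+[0,0,.088]
    return p,rp,Ro.from_euler("xyz",rp,degrees=True).as_matrix()[:,2]
def weigh(n):
    from station import bot,claw,status
    p,rp,z=grasp_pose(n); up=np.array([0,0,.012])
    F=lambda:status.get_state()["contact_force"]
    bot.reach(p-.11*z,rp); print(n,"touch",bot.move_linear(p,rp,rate=.12,max_force=8)); 
    bot.hold(.2); f0=F(); claw.grip(.5); bot.move_linear(p+up,rp,rate=.04); bot.hold(.3); f1=F()
    s=status.get_state(); print(n,"gap",s["finger_gap"],"ff",s["finger_force"],"df",f1-f0,"t",s["time"])
    return (f1-f0)[2]
def putback(n):
    from station import bot,claw
    p,rp,z=grasp_pose(n); bot.move_linear(p+[0,0,.0005],rp,rate=.03); claw.grip(1.); bot.move_linear(p-.11*z,rp,rate=.15)
E
python3 - <<'E'
from h import *
weigh("M")
from station import *
for c in("wrist",):
    cv2.imwrite("pics/w2.png",imaging.read_camera(c)["frame"])
E
```

```text
M touch False
M gap 0.697892305208329 ff 64.1474837064743 df [-0.1384  0.2347 -1.587 ] t 6.6333
```

View pics/w2.png

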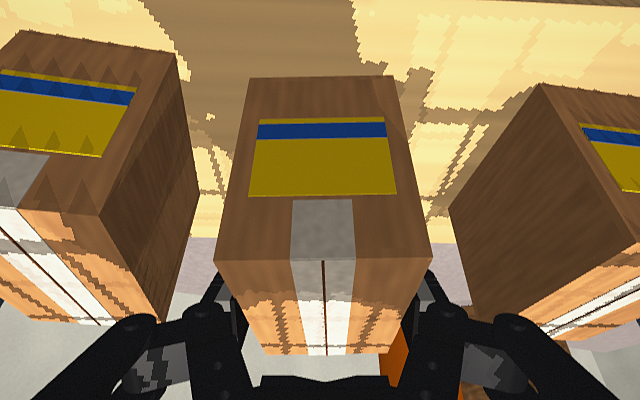

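The middle carton is held squarely, with its front face at about (250-395,75-260). It changes the load by only about 1.6 N, so it is empty. I'll put it back and try R, then L if needed.

Run:
```python
from h import *
putback("M")
if weigh("R")>-3.5:
    putback("R"); weigh("L")
```

```text
R touch False
R gap 0.6899849248397739 ff 65.49905061721802 df [-0.4415  0.6882 -5.4513] t 11.3167
```

R is the full carton (5.5 N). I'll carry it out and hover over the case.

```bash
cat >> h.py <<'E'
CASE=np.array([.4545,-.280,0]);CY=-22.2
CX,CYv=ax(CY); BAY=CASE-.0365*CYv
PLACE=BAY-.005*CX+.010*CX
E
python3 - <<'E'
from h import *
from station import *
p,rp,z=grasp_pose("R");X,_=ax(12.4)
rc=tool_rpy(CY,TILT)
print(solver.ik(PLACE+[0,0,.064],rc))
bot.move_linear(p+[0,0,.04],rp,rate=.1)
bot.move_linear(p-.2*X+[0,0,.05],rp,rate=.15)
bot.move_linear(p-.22*X+[0,0,.21],rp,rate=.2)
bot.reach(PLACE+[0,0,.26],rc)
bot.move_linear(PLACE+[0,0,.18],rc,rate=.15)
s=status.get_state();print(s["time"],s["tool_pos"],s["ee_rot"],rc,s["contact_force"],s["finger_gap"])
r=imaging.read_camera("wrist");im=r["frame"].copy()
def dot(c,z,col):
    w=CASE+c[0]*CX+c[1]*CYv+[0,0,z]; cv2.circle(im,tuple(int(round(a)) for a in proj(w,r["camera_matrix"],r["T"])),4,col,1)
for c in[(-.09,-.135),(-.09,.135),(.09,-.135),(.09,.135)]: dot(c,.06,(0,0,255))
for c in[(-.09,.06),(.09,.06)]: dot(c,.053,(255,0,255))
s0=s["tool_pos"]-.010*CX
for a in(-.05,.05):
  for b in(-.03,.03):
    for h in(-.058,.027):
      q=proj(s0+a*CX+b*CYv+[0,0,h],r["camera_matrix"],r["T"]);cv2.circle(im,tuple(int(round(v)) for v in q),4,(0,255,0),1)
cv2.imwrite("pics/w3.png",im)
t=imaging.read_camera("top")["frame"];cv2.imwrite("pics/t3.png",t)
E
```

```text
[-53.3781  15.8974 -58.9072 -15.7292  17.274  -26.3662]
16.1083 [ 0.446  -0.3157  0.1809] [-179.9662   35.0691  157.8803] [180.   35.  157.8] [ 0.4535 -0.0829 -6.5818] 0.6952819525842646
```

View pics/w3.png

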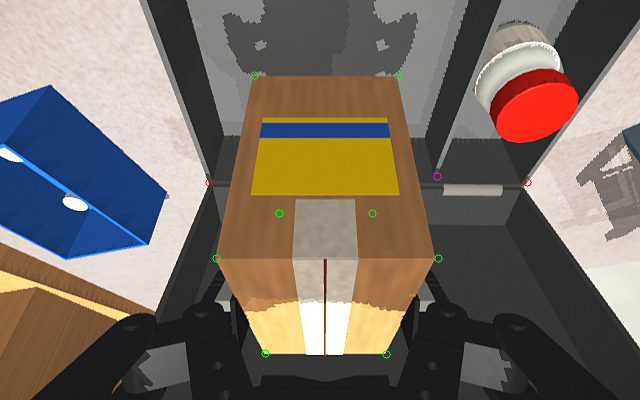

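The predicted carton corners (green) fall on the carton and the predicted rear rim corners (209,182) and (528,182) fall on the case, so the poses are good. I'll lower, release and back out.

Run:
```python
from h import *
from station import *
rc=tool_rpy(CY,TILT);z=Ro.from_euler("xyz",rc,degrees=True).as_matrix()[:,2]
bot.move_linear(PLACE+[0,0,.072],rc,rate=.12)
print("touch",bot.move_linear(PLACE+[0,0,.058],rc,rate=.02,max_force=3))
p=status.get_state()["tool_pos"];print(p)
claw.grip(1.);bot.hold(.2)
bot.move_linear(p-.12*z,rc,rate=.15)
bot.move_linear(p-.12*z+[0,0,.15]-.08*CX,rc,rate=.25)
bot.hold(.2)
r=imaging.read_camera("scene");r2=imaging.read_camera("top")
np.savez("lid.npz",Ks=r["camera_matrix"],Ts=r["T"],Kt=r2["camera_matrix"],Tt=r2["T"])
a=r["frame"][150:330,300:500];b=r2["frame"][130:290,320:520]
cv2.imwrite("pics/p4.png",np.hstack([cv2.resize(a,(400,360),interpolation=3),cv2.resize(b,(400,320),interpolation=3)[:360] if 0 else cv2.copyMakeBorder(cv2.resize(b,(400,320),interpolation=3),0,40,0,0,0)]))
s=status.get_state();print(s["time"],s["tool_pos"],s["contact_force"])
```

```text
touch True
[ 0.4456 -0.3159  0.0625]
20.45 [ 0.3079 -0.2593  0.3099] [-0.4516 -0.0594 -0.6891]
```

View pics/p4.png

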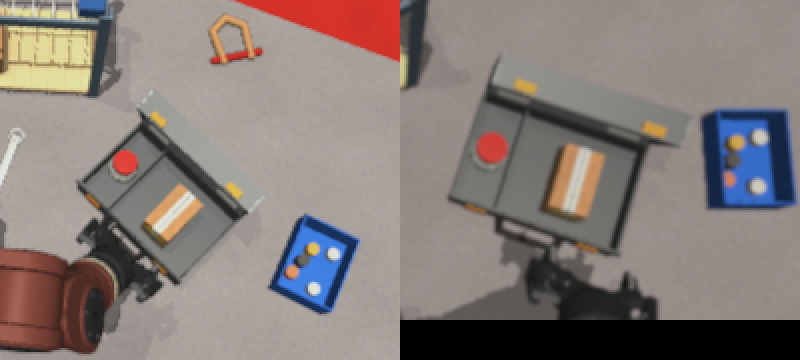

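The carton stands upright in the big compartment and is let go. The lid's free wall strip runs from (150,92) to (265,195) in the left (scene) panel and from (500,57) to (692,118) in the right (top) panel. I'll compute the lid angle from these.

Run:
```python
from h import *
d=np.load("lid.npz")
H=CASE+.09*CX+[0,0,.06]
def tri(us,ut):
    A=[];b=[]
    for u,K,T in((us,d["Ks"],d["Ts"]),(ut,d["Kt"],d["Tt"])):
        v=T[:3,:3]@np.linalg.solve(K,[*u,1.]);v/=np.linalg.norm(v);P=np.eye(3)-np.outer(v,v);A.append(P);b.append(P@T[:3,3])
        o=T[:3,3]-H; t=-(o@CYv)/(v@CYv); q=o+t*v; print("  ray/plane x,z",q@CX,q[2])
    x=np.linalg.lstsq(np.vstack(A),np.hstack(b),rcond=None)[0]-H
    X,Z=x@CX,x[2];print("x,y,z rel hinge",X,x@CYv,Z,"r",np.hypot(X,Z));return X,Z
X,Z=tri((403.75,221.75),(418.75,172.5))
print("theta outer",np.degrees(np.arctan2(Z,-X)-np.arctan2(.045,.18)))
X,Z=tri((396.5,230),(412.25,189))
print("theta rim",np.degrees(np.arctan2(Z,-X)))
```

```text
ray/plane x,z 0.021394908564623834 0.1155045287469032
  ray/plane x,z -0.0008765638996693602 0.1961880538472649
x,y,z rel hinge 0.0035916397004013495 -0.0034329525264940462 0.1754530365947226 r 0.17548979436436346
theta outer 77.13647524288012
  ray/plane x,z -0.00998099423468136 0.08102084362258677
  ray/plane x,z -0.04188242291408223 0.16957987180247858
x,y,z rel hinge -0.03307989128980824 -0.0038187176027404575 0.14744898986515664 r 0.1511141416942855
theta rim 77.35517629004148
```

Run:
```python
from h import *
from station import *
H=CASE+.09*CX+[0,0,.06];rc=tool_rpy(CY,0);u=.160
def C(deg):
    t=np.radians(deg);return H+(-u*np.cos(t)+.045*np.sin(t)+.011)*CX+[0,0,u*np.sin(t)+.045*np.cos(t)]
st=C(105)
for q in(st+[0,0,.2],st,C(60),C(30),C(-2)): print(solver.ik(q,rc))
p=status.get_state()["tool_pos"]
bot.move_linear([p[0],p[1],.42],rate=.25);claw.grip(0.)
bot.reach(st+[0,0,.2],rc);bot.move_linear(st,rc,rate=.2)
f0=status.get_state()["contact_force"]
for a in range(100,1,-5):
    if bot.move_linear(C(a),rc,rate=.08,max_force=15): print("stopped at",a);break
    f=status.get_state()["contact_force"]-f0
    print(a,f@CX,f[2])
else:
    print("end",bot.move_linear(C(-3),rc,rate=.03,max_force=12))
s=status.get_state();print(s["time"],s["tool_pos"],C(0),s["contact_force"]-f0)
cv2.imwrite("pics/s5.png",imaging.read_camera("scene")["frame"])
```

```text
None
[-35.0314  39.8187  24.6458  74.8271   0.     -12.8314]
[-37.7464  24.4343   1.1282  66.6939   0.     -15.5464]
[-39.9833  18.0674 -14.9983  56.9343   0.     -17.7833]
[-41.6753  18.3254 -28.2859  43.3887   0.     -19.4753]Traceback (most recent call last):
  File "<stdin>", line 10, in <module>
station.MotionError: the arm cannot take that pose within its joint ranges
```

Run:
```python
from h import *
from station import *
H=CASE+.09*CX+[0,0,.06];rc=tool_rpy(CY,0);u=.160
def C(deg):
    t=np.radians(deg);return H+(-u*np.cos(t)+.045*np.sin(t)+.011)*CX+[0,0,u*np.sin(t)+.045*np.cos(t)]
st=C(100)
w1=H-.06*CX+[0,0,.30];w2=H+.06*CX+[0,0,.25];w3=st+[0,0,.06]
qs=[solver.ik(q,rc) for q in(w1,w2,w3)];print(qs)
if all(q is not None for q in qs):
    bot.reach(w1,rc)
    for w in(w2,w3,st): bot.move_linear(w,rc,rate=.2)
    bot.hold(.2);f0=status.get_state()["contact_force"]
    for a in range(95,1,-5):
        if bot.move_linear(C(a),rc,rate=.08,max_force=15): print("stopped at",a);break
        f=status.get_state()["contact_force"]-f0
        print(a,f@CX,f[2])
    else:
        print("end",bot.move_linear(C(-3),rc,rate=.03,max_force=12))
    s=status.get_state();print(s["time"],s["tool_pos"],C(0),s["contact_force"]-f0)
    cv2.imwrite("pics/s5.png",imaging.read_camera("scene")["frame"])
```

```text
[array([-38.5695,  19.4146,  14.2241,  84.8096,   0.    , -16.3695]), array([-35.704 ,  34.6694,  31.1777,  86.5083,   0.    , -13.504 ]), array([-35.2631,  37.6659,  30.5658,  82.9   ,   0.    , -13.0631])]
95 0.3030011192340132 -1.165738808750382
90 1.6164977682747343 -1.1901248799543582
85 0.07701788815441721 -0.6811822915090171
80 0.032811588376186196 -0.9939481218213807
75 0.6576748366443724 -0.9190703035177694
70 0.801064148740326 0.5858342178211329
65 -0.2054601822021903 0.2262130537548157
60 0.42394862004235206 -1.2027218647736533
55 0.5519554175608143 -0.5680060790205844
50 -0.09809104998408025 -0.683410493813801
45 0.9613418511086771 -1.0044494464454439
40 -0.12069463394796731 -1.0701184883695625
35 0.4316465484816393 0.14254784094031359
30 0.647645965234205 -0.5076148978157464
25 0.18025575623279255 -0.32398069343560965
20 -0.14262936190694728 -0.6850812416977674
15 0.8790985396976645 0.7482310645836026
10 0.3987025193317375 0.24893899700783473
5 0.5484403727006928 -0.46237747906012716
end True
31.5333 [ 0.4004 -0.2581  0.105 ] [ 0.3999 -0.2577  0.105 ] [-1.5869  0.9851  8.998 ]
```

The push ended on firm contact at exactly the expected closed height. I'll retreat and check.

Run:
```python
from h import *
from station import *
bot.hold(.4)
p=status.get_state()["tool_pos"]
bot.move_linear(p+[0,0,.2],rate=.2)
q=status.get_state()["qpos"];q[0]=-90;bot.move_j(q);bot.hold(.2)
a=imaging.read_camera("scene")["frame"][90:330,170:500];b=imaging.read_camera("top")["frame"][110:290,120:520]
cv2.imwrite("pics/f6.png",np.hstack([cv2.resize(a,(396,288),interpolation=3),cv2.copyMakeBorder(cv2.resize(b,(400,180)),0,108,0,0,0)]))
print(status.get_state()["time"])
```

```text
34.8833
```

View pics/f6.png

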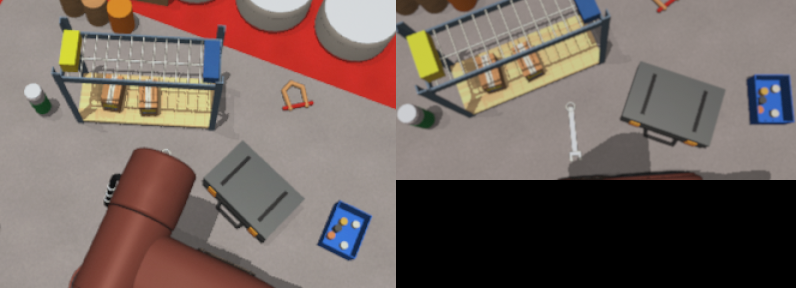

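The case is closed at about (252,190) in the left panel. Both empty cartons stand on the shelf at (112,92) and (150,95), the bystanders are in place, and the arm is clear.

```bash
python3 -c "
from station import job
print(job.hand_in())"
```

```text
the job is handed in; nothing more can be done
None
```

The full carton (the one at the rack's −y end) stands in the case's big compartment with the lid fully closed, both empties are still in place on the shelf, and the job was handed in at about 35 s; the hand-in call returned no verdict.

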